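# Lock the push-and-turn safety cap on the flux canister

### The job

Close the blue flux canister with the red safety cap: set the cap over the white neck, press it down against the springy plunger and twist it clockwise (seen from above) so that its inner lugs catch under the neck's lugs and it stays down by itself when you let go. Be gentle: if it will not go down, feel for the gaps between the lugs instead of forcing it (never more than 60 N of contact between cap and canister, all told). Leave the jar, the hammer and the copper offcut alone.

Things in the scene. Friction and masses are not known exactly. Their poses are not given: they have to be found in the camera images.
- cap: Loose red cap, about 60 g, standing open side down on the bench at the start. Origin: centre of its bottom rim, z up. Skirt 62 mm across, 24 mm high, with a flat deck on top (z = 24 mm). Inside it is 54 mm across and 20 mm deep.
- bar (a point): Middle of the finger bar on the cap's deck, on the cap's axis, 37 mm above its rim; moves with the cap. The bar is 44 mm long along the cap's x, 16 mm thick along its y and 26 mm high (24 to 50 mm above the rim).
- cap_lugs (a point): Point on the cap's axis, 4 mm above its rim, level with the top of its four inner lugs. They are 4 mm high (from the rim up), 11 mm wide, reach in to 21.5 mm from the axis, and stand at the cap's +x, +y, -x and -y: it fits the neck the same every quarter turn.
- canister: Blue canister, 84 mm across, fixed with its 120 mm square wooden holder to the bench; it cannot move. Origin on its axis, 100 mm below the shoulder; z up. Its height above the bench varies by up to 20 mm; its yaw tells nothing about the neck's lugs.
- neck (a point): Point on the canister's axis at the blue shoulder (72 mm across) where the cap's rim bottoms out. White neck above it: 40 mm across, tapering to 29 mm between 13 and 17 mm up. Cap rim height over this point: 12 mm = lugs on lugs, blocked; 0 = pressed to the bottom; about 3 mm = locked and let go; if not locked it springs up to 12 mm or more.
- lugs (a point): On the canister's axis, level with the top of the neck's four lugs, a quarter turn apart: 14 mm wide, reaching 25 mm from the axis, 7 to 12 mm above the shoulder. Their angle is not measured and varies freely: see it from above or feel it. The cap drops between them within about 13 degrees of mid-gap; turning a blocked cap at most 65 degrees either way finds a gap.
- plunger_rest (a point): Top of the resting black plunger, 24 mm across, 33 mm above the shoulder. Spring: 2 N at first touch, 0.7 N more per mm, 11 to 12 N at the bottom. Below 3 mm rim height the cap turns clockwise by 25 to 60 degrees until its lugs, under the neck's lugs, meet stop posts that give springily (0.4 N m at 6 degrees, rigid past 9). Turning it anticlockwise when it is down soon meets a rigid block.
- jar: Bystander: loose amber glass jar with a steel lid, 56 mm across, 75 mm high, origin at its underside. Leave alone.
- hammer: Bystander: loose hammer lying on the bench, handle along its -x. Leave alone.
- offcut: Bystander: loose copper angle offcut, 160 x 40 x 40 mm, lying on the bench. Leave alone.
There are look-alikes about, which are no part of the job. Of the things shaped like the cap, the red one is meant.

How it is judged:
By the outcome, as a careful person would: the job done as asked, in the order asked, and still so for the second after the job is handed in, with the robot touching nothing.
It also fails if it takes over 67 s, if anything falls off the work surface, if the arm or the gripper's body presses on something with over 40 N, if the wrist force passes 120 N, or if a joint passes its speed limit or range.

### The arm

A 7-joint arm with a two-finger parallel gripper is mounted at the origin on the work surface. World frame = base frame: x ahead of the robot, y to its left, z up, the work surface at z = 0. Lengths are in mm, angles in degrees, forces in N, time in s.
With the tool pointing down it reaches from about 350 to 900 mm from the base axis. Payload 8.1 kg.
Tool frame: the origin (TCP) lies between the finger pads; the fingertips stand ahead of it and the grasp point (between the pads) lies 2 mm behind it (arm.tip_extent is the z of the fingertips in the tool frame, in mm); z points along the fingers, y is the line along which they close (so a half turn about z gives the same grasp; the last joint's range is limited). The gripper opens to 92 mm and grips with 3 to 60 N. Pads are 19 mm wide; open, the fingers measure 130 mm over their backs; the gripper's body (75 mm by 190 mm) begins 47 mm behind the grasp point.
Start: joints at [69.523, 24.895, 1.432, 90.138, -0.665, 64.973, -4.303], TCP at [157.508, -604.841, 243.742] pointing down, gripper open.
Joint ranges: [-149.89, 149.89], [-25.12, 119.58], [-72.63, 75.52], [4.76, 147.25], [-75.54, 255.54], [6.69, 114.76], [-157.13, 157.13]. Speed limits (degrees/s): [127.2, 127.2, 172.46, 172.46, 180, 180, 180].

### API

Orientations are given as [roll, pitch, yaw] about the fixed x, y, z axes, in that order (R = Rz(yaw) Ry(pitch) Rx(roll)).
In Python, from station import arm, snapshot, workorder gives the robot as it stands. The module is installed in compiled form; this text tells all that it offers.
- The arm moves only by the tool jog_arm, never from a script. Its argument "moves" is a list of rows, each an object with "slide": the shift along the tool's x, y, z in m, a list of three; "rotation": the turn, a rotation vector about the tool's x, y, z in degrees, a list of three; "hand": the closure in counts, from 0 (fully open) to 255 (shut). In form: [{"slide": [tx, ty, tz], "rotation": [ax, ay, az], "hand": hand}, ...]. A call has 1 to 5 rows; each row is the pose to reach, as a shift and turn from the pose commanded when the call began, along the tool's axes at that moment; what a row does not reach only later rows make up. A row lasts 1/12 s, in which the tool goes at most 41.7 mm and 7.16 degrees, less where a joint would pass 70% of its speed; a pose out of reach is approached as far as the arm can. A call with a gripper value outside its range is refused whole. The fingers move at their own pace and stop on an object; "force" is the grip in N (left out, the last holds). Time passes only in rows, so rows that repeat a pose let the fingers close. It gives the time, the measured TCP pose, the force, the opening and the grip force at its end, in the units of the state.
- arm.state(): the state, without advancing time (a new reading comes with each control period).
- snapshot(name): name is "scene" or "top"; returns a dict with "pixels" (420x560x3 uint8, blue, green, red), "range_z" (420x560 float32, mm along the optical axis (not along the pixel's ray), 0 where there is no reading), "mtx" (3x3 intrinsics, pixels), "rvec" (rotation vector, rad) and "tvec" (3), from world to camera coordinates, as OpenCV has them. Camera axes: x right, y down, z forward; pixel columns grow to the right and rows downward; lengths in mm; the calibration is good to about 2 mm. A picture is of the moment at which its call begins.
- workorder.hand_in(): hands the job in; it is judged then, once.
The state is a dict: "t": time; "joints": joint angles; "joint_velocities": joint speeds; "joint_torque": joint torques, N m; "tcp_pos": TCP position; "ee_rot": TCP orientation; "contact_force": force on the tool from outside, world axes, zero at the start; "moment": the same for the moment, N m; "opening": finger opening in mm; "grip_force": force on a finger pad.
Only numpy, scipy, OpenCV 4.12 (cv2) and the standard library are available. Lean on these libraries where they do the work, as an engineer would, in place of code of your own. Each camera call takes 0.05 s, during which the arm holds its last target. There are 200 camera calls.

## Working session

There is one attempt and no reset: what is moved stays moved. The work goes in short steps, Python scripts to look and compute and a tool call to move; the robot and the scene stay as the last step left them, time stands still between calls to the robot, and variables do not carry over. Pictures are saved under pics/ and viewed, at most 10 in all, crops included, and the job is handed in when it is done.

Besides the shell and the picture viewer there is one more tool, called by a JSON object that holds its "api" and its "payload". jog_arm: Moves the arm, as the interface text tells. Its arguments: {"type":"object","properties":{"moves":{"type":"array"},"force":{"type":"number"}},"required":["moves"]}

```bash
mkdir -p pics
cat > h.py <<'E'
import numpy as np, cv2
from station import arm, snapshot, workorder
def cloud(s):
    R,_=cv2.Rodrigues(np.array(s["rvec"],float)); K=np.array(s["mtx"],float)
    z=s["range_z"].astype(float); v,u=np.indices(z.shape)
    c=np.stack([(u-K[0,2])/K[0,0]*z,(v-K[1,2])/K[1,1]*z,z],-1)
    return (c-np.array(s["tvec"],float).ravel())@R
E
python3 - <<'E'
from h import *
for n in("scene","top"):
    s=snapshot(n); cv2.imwrite(f"pics/{n}0.png",s["pixels"]); np.savez(f"{n}0.npz",**s)
    R,_=cv2.Rodrigues(np.array(s["rvec"],float)); print(n,-R.T@np.array(s["tvec"],float).ravel(), s["mtx"][0][0])
st=arm.state(); print(st, arm.tip_extent)
E
```

```text
scene [1056.485749    598.47563139  744.75328981] 414.9620285815922
top [ 486.98676536  -14.39734388 1115.76380097] 391.2741992027765
{'t': 0.1, 'joints': array([69.52249585, 24.92859395,  1.43271228, 90.18108725, -0.66421859,
       64.97541697, -4.30321712]), 'joint_velocities': array([-0.04596354,  0.01255702, -0.08123905, -0.17985717, -0.06528437,
       -0.02272851,  0.0605276 ]), 'joint_torque': array([ 2.93830803e-03, -6.69127464e+01,  9.87810530e-01, -3.15143430e+01,
       -6.06304477e-02,  3.74901015e-02,  9.50136746e-05]), 'tcp_pos': array([ 157.35882814, -604.4331363 ,  243.08464838]), 'ee_rot': array([-1.79923631e+02,  8.08648010e-03,  1.45932251e+01]), 'contact_force': array([ 0.28440844,  0.57039314, -0.00090598]), 'moment': array([0.01191165, 0.03530843, 0.04498581]), 'grip_force': 0.0, 'opening': 91.87148165864846} 17.0
```

View pics/scene0.png

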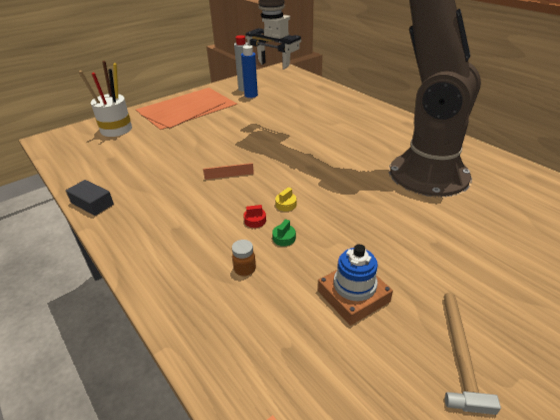

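View pics/top0.png

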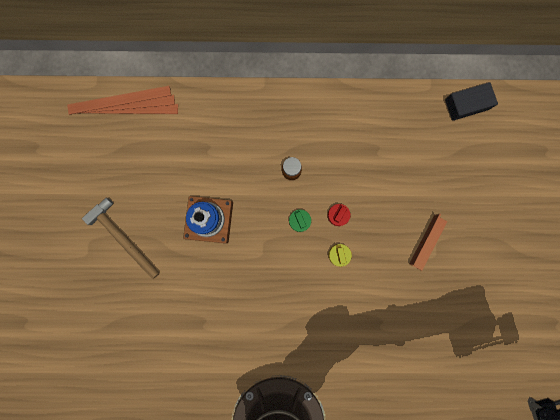

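The red cap is at (339,215) in the top view; the look-alikes are green (300,220) and yellow (340,255). The canister is at (203,217), the jar at (291,168). Only the one at (339,215) is red. I'll confirm it in a crop and measure it.

```bash
cat > m.py <<'E'
from h import *
s=dict(np.load("top0.npz")); P=cloud(s); im=s["pixels"]; hsv=cv2.cvtColor(im,cv2.COLOR_BGR2HSV)
def win(u,v,r): m=np.zeros(im.shape[:2],bool); m[v-r:v+r,u-r:u+r]=1; return m
H,S,V=hsv[...,0],hsv[...,1],hsv[...,2]
red=win(339,215,20)&((H<6)|(H>174))&(S>170)
p=P[red]; print("red z pct",np.percentile(p[:,2],[5,25,50,75,95,99]))
bar=p[p[:,2]>38]; print("n bar",len(bar))
deck=p[(p[:,2]>17)&(p[:,2]<32)]
for n,q in(("bar",bar),("deck",deck)):
    r=cv2.minAreaRect(q[:,:2].astype(np.float32)); print(n,len(q),q.mean(0),r)
    print(cv2.minEnclosingCircle(q[:,:2].astype(np.float32)))
c=win(203,217,26); p=P[c]
print("can z hist",np.histogram(p[:,2],bins=np.arange(0,200,5)))
print("grid")
blue=c&(H>100)&(H<125)&(S>150)
print("blue",np.percentile(P[blue][:,2],[5,25,50,75,95]))
z=P[blue][:,2]; q=P[blue][z>np.median(z)-4]; print(cv2.minEnclosingCircle(q[:,:2].astype(np.float32)),np.median(q[:,2]))
blk=win(200,216,12)&(V<60); print("plunger",blk.sum(),np.median(P[blk],0))
wh=win(200,217,16)&(S<60)&(V>140); print("white",wh.sum(),np.percentile(P[wh][:,2],[5,25,50,75,95]),P[wh].mean(0))
for u,v in((291,168),(300,220),(340,255)): print(P[v,u])
a=cv2.resize(im[190:245,310:370],None,fx=6,fy=6,interpolation=cv2.INTER_CUBIC)
b=cv2.resize(im[190:245,173:233],None,fx=6,fy=6,interpolation=cv2.INTER_CUBIC)
cv2.imwrite("pics/crop1.png",np.hstack([a,b]))
E
python3 m.py
```

```text
red z pct [20.22373334 22.95322617 24.61821027 43.7883366  50.94801547 52.38331445]
n bar 101
bar 101 [ 570.03385088 -165.49318981   59.50095127] ((528.8028564453125, -104.22183990478516), (31.009723663330078, 195.720458984375), 33.96649169921875)
((536.6189575195312, -98.95645141601562), 98.04906463623047)
deck 276 [ 569.30237194 -165.2460789    23.82739718] ((570.1636352539062, -166.26332092285156), (59.568084716796875, 59.392051696777344), 89.63716125488281)
((570.3910522460938, -166.86863708496094), 30.496597290039062)
can z hist (array([342,   2,   4,   3,   2,   6,  39, 588, 170,  11,  96,  42,   6,
         9,  10,   9,  10,   8,  20,   7,  13,  96, 110, 299,  61,  36,
       112,  32,   4,  13,  56,   1,   0,   0,   0,   0,   0,   0,   0]), array([  0,   5,  10,  15,  20,  25,  30,  35,  40,  45,  50,  55,  60,
        65,  70,  75,  80,  85,  90,  95, 100, 105, 110, 115, 120, 125,
       130, 135, 140, 145, 150, 155, 160, 165, 170, 175, 180, 185, 190,
       195]))
grid
blue [107.23678508 111.33731025 116.82327841 118.78752545 120.92915059]
((528.4166259765625, 108.7111587524414), 129.8928985595703) 118.07571762287128
plunger 74 [553.6377466  196.14682654 151.37454143]
white 135 [128.31615656 130.66828313 132.14681333 133.58037581 136.71947413] [551.6535964  195.98185166 131.10891111]
[691.64688169 -31.67195465  73.10642081]
[552.57820745 -57.28570933  48.33211925]
[ 458.14080882 -165.83327241   49.70934985]
```

View pics/crop1.png

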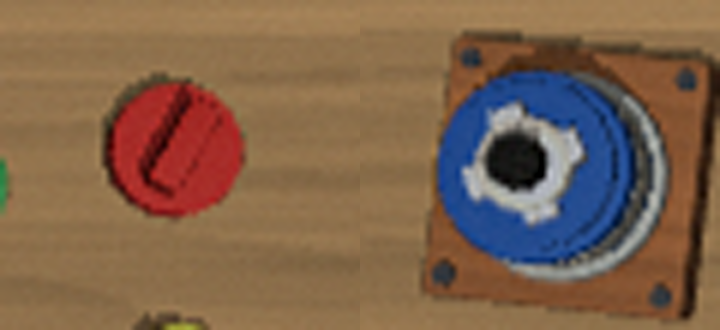

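The left crop is the red cap (centre about (339,215)), with its bar running up-right to down-left. The right crop is the canister, with four white lugs around the black plunger. Next come the bar yaw, the lug angle and the centres, from rays cut with planes of known height.

```bash
cat >> h.py <<'E'
def plane(s,uv,z):
    R,_=cv2.Rodrigues(np.array(s["rvec"],float)); K=np.array(s["mtx"],float); t=np.array(s["tvec"],float).ravel()
    uv=np.asarray(uv,float); d=np.c_[(uv-[K[0,2],K[1,2]])/[K[0,0],K[1,1]],np.ones(len(uv))]@R; o=-R.T@t
    return (o+d*((z-o[2])/d[:,2])[:,None])[:,:2]
E
cat > m2.py <<'E'
from h import *
s=dict(np.load("top0.npz")); P=cloud(s); im=s["pixels"]; hsv=cv2.cvtColor(im,cv2.COLOR_BGR2HSV)
H,S,V=[hsv[...,i].astype(int) for i in range(3)]
v,u=np.indices(H.shape)
def fitc(q): 
    A=np.c_[2*q,np.ones(len(q))]; x=np.linalg.lstsq(A,(q**2).sum(1),rcond=None)[0]; return x[:2],np.sqrt(x[2]+x[:2]@x[:2])
def near(a,b,r): return (abs(u-a)<r)&(abs(v-b)<r)
red=near(339,215,20)&((H<6)|(H>174))&(S>150)
bar=red&(P[...,2]>42)&(P[...,2]<54)
q=plane(s,np.c_[u[bar],v[bar]],50); r=cv2.minAreaRect(q.astype(np.float32)); print("bar",bar.sum(),q.mean(0),r)
w,e=np.linalg.eigh(np.cov(q.T)); print("bar yaw",np.degrees(np.arctan2(e[1,1],e[0,1]))%180,np.sqrt(12*w))
c=max(cv2.findContours(red.astype(np.uint8),0,1)[0],key=len)[:,0]; 
for z in(24,): print("cap",fitc(plane(s,c,z)))
blue=near(203,217,26)&(H>100)&(H<125)&(S>120)
# shoulder outline: left side unobstructed
c=max(cv2.findContours(blue.astype(np.uint8),0,1)[0],key=len)[:,0]
print("can outline(left)",fitc(plane(s,c[c[:,0]<200],118.4)))
blk=near(200,216,10)&(V<60); q=plane(s,np.c_[u[blk],v[blk]],151.4); print("plunger",q.mean(0),cv2.minEnclosingCircle(q.astype(np.float32)),blk.sum())
wh=near(200,217,16)&(S<90)&(V>110); 
C=plane(s,np.c_[u[blk],v[blk]],151.4).mean(0)
q=plane(s,np.c_[u[wh],v[wh]],130.4)
for ctr in(C,q.mean(0)):
    d=q-ctr; rr=np.hypot(*d.T); k=rr>20.5; a=np.arctan2(d[k,1],d[k,0]); print(ctr,k.sum(),rr.max(),"lug angle",np.degrees(np.angle(np.exp(4j*a).mean()))/4,abs(np.exp(4j*a).mean()),np.sort(np.degrees(a).round()))
E
python3 m2.py
```

```text
bar 97 [ 570.88317093 -167.14591998] ((570.6575927734375, -167.1477813720703), (16.163883209228516, 44.181217193603516), 60.75589370727539)
bar yaw 150.26824114791657 [16.48048693 44.88542389]
cap (array([ 569.81897499, -166.50631257]), np.float64(29.932471731063227))
can outline(left) (array([553.64575074, 195.81365473]), np.float64(40.07150436670466))
plunger [553.8443493  197.07911863] ((554.1080322265625, 196.32066345214844), 12.460424423217773) 74
[553.8443493  197.07911863] 56 53.31440624855885 lug angle 22.116481276349788 0.5908533856538224 [-175. -174. -168. -167. -162. -160. -157. -154. -149. -146. -145. -137.
 -135.  -83.  -77.  -71.  -68.  -65.  -62.  -56.  -53.  -51.  -43.    9.
   10.   14.   16.   17.   22.   24.   27.   30.   33.   35.   38.   62.
   77.   84.   91.   96.   97.   98.  102.  103.  104.  109.  111.  114.
  117.  119.  120.  122.  125.  127.  150.  180.]
[552.46821165 196.36220807] 59 51.837401321464824 lug angle 21.251443996438375 0.4789986873252227 [-176. -176. -169. -163. -157. -154. -148. -146. -136. -134.  -80.  -73.
  -67.  -61.  -58.  -53.  -48.  -48.  -39.  -23.   -1.    5.   10.   11.
   12.   15.   17.   18.   22.   24.   27.   27.   29.   32.   34.   38.
   42.   51.   60.   66.   74.   80.   87.   93.   93.   94.   98.   99.
  100.  105.  107.  111.  113.  115.  116.  118.  121.  123.  178.]
```

```bash
cat >> h.py <<'E'
def yawdir(y): c,s=np.cos(np.radians(y)),np.sin(np.radians(y)); return np.array([[c,s,0],[s,-c,0],[0,0,-1]]) # rows: tool axes
def plan(p1,y1,n=1,p0=None,y0=None):
    st=arm.state(); p0=np.array(st["tcp_pos"] if p0 is None else p0,float); y0=st["ee_rot"][2] if y0 is None else y0
    d=(np.array(p1,float)-p0)/n; dy=((y1-y0+180)%360-180)/n
    print("at",p0.round(1),np.round(st["ee_rot"],1),"F",st["contact_force"].round(1),"open",round(st["opening"],1))
    for i in range(n): print("slide",(yawdir(y0+i*dy)@d/1000).round(4),"rotz",round(-dy,2))
E
python3 -c "
from h import *
plan([570,-167,130],150.3,4)"
```

```text
at [ 157.4 -604.4  243.1] [-179.9    0.    14.6] F [ 0.3  0.6 -0. ] open 91.9
slide [ 0.1274 -0.0798  0.0283] rotz -33.93
slide [0.1503 0.0049 0.0283] rotz -33.93
slide [0.122  0.0879 0.0283] rotz -33.93
slide [0.0522 0.141  0.0283] rotz -33.93
```

{"api": "jog_arm", "payload": {"moves": [{"slide": [0.127, -0.08, 0.028], "rotation": [0, 0, -34], "hand": 0}, {"slide": [0.127, -0.08, 0.028], "rotation": [0, 0, -34], "hand": 0}, {"slide": [0.127, -0.08, 0.028], "rotation": [0, 0, -34], "hand": 0}, {"slide": [0.127, -0.08, 0.028], "rotation": [0, 0, -34], "hand": 0}, {"slide": [0.127, -0.08, 0.028], "rotation": [0, 0, -34], "hand": 0}]}}

```text
t: 0.52
tcp_pos: [265.6, -489.3, 214.5]
ee_rot: [-179.9, -0.2, 49.5]
contact_force: [0.2, 0.5, -0.1]
opening: 91.8
grip_force: 0.0
```

{"api": "jog_arm", "payload": {"moves": [{"slide": [0.15, 0.005, 0.028], "rotation": [0, 0, -34], "hand": 0}, {"slide": [0.15, 0.005, 0.028], "rotation": [0, 0, -34], "hand": 0}, {"slide": [0.15, 0.005, 0.028], "rotation": [0, 0, -34], "hand": 0}, {"slide": [0.15, 0.005, 0.028], "rotation": [0, 0, -34], "hand": 0}, {"slide": [0.15, 0.005, 0.028], "rotation": [0, 0, -34], "hand": 0}]}}

```text
t: 0.93
tcp_pos: [367.7, -380.0, 186.8]
ee_rot: [180.0, -0.2, 83.5]
contact_force: [0.4, -1.3, -0.8]
opening: 91.7
grip_force: 0.0
```

{"api": "jog_arm", "payload": {"moves": [{"slide": [0.122, 0.088, 0.028], "rotation": [0, 0, -34], "hand": 0}, {"slide": [0.122, 0.088, 0.028], "rotation": [0, 0, -34], "hand": 0}, {"slide": [0.122, 0.088, 0.028], "rotation": [0, 0, -34], "hand": 0}, {"slide": [0.122, 0.088, 0.028], "rotation": [0, 0, -34], "hand": 0}, {"slide": [0.122, 0.088, 0.028], "rotation": [0, 0, -34], "hand": 0}]}}

```text
t: 1.35
tcp_pos: [470.3, -269.9, 159.0]
ee_rot: [179.8, -0.1, 117.5]
contact_force: [0.5, -0.3, -0.7]
opening: 91.6
grip_force: 0.0
```

```bash
python3 -c "
from h import *
plan([570,-167,130],150.3,1); print(arm.state()['joints'].round(0))"
```

```text
at [ 470.3 -269.9  159. ] [ 1.798e+02 -1.000e-01  1.175e+02] F [ 0.5 -0.3 -0.7] open 91.6
slide [0.0453 0.136  0.029 ] rotz -32.84
[ 46.  25. -29. 106.  15.  52.  38.]
```

{"api": "jog_arm", "payload": {"moves": [{"slide": [0.045, 0.135, 0.029], "rotation": [0, 0, -33], "hand": 0}, {"slide": [0.045, 0.135, 0.029], "rotation": [0, 0, -33], "hand": 0}, {"slide": [0.045, 0.135, 0.029], "rotation": [0, 0, -33], "hand": 0}, {"slide": [0.045, 0.135, 0.029], "rotation": [0, 0, -33], "hand": 0}, {"slide": [0.045, 0.135, 0.029], "rotation": [0, 0, -33], "hand": 0}]}}

```text
t: 1.77
tcp_pos: [569.7, -169.9, 129.8]
ee_rot: [179.8, -0.1, 150.4]
contact_force: [-0.6, -0.0, 0.0]
opening: 91.4
grip_force: 0.0
```

{"api": "jog_arm", "payload": {"moves": [{"slide": [0, 0, 0], "rotation": [0, 0, 0], "hand": 60}, {"slide": [0, 0, 0], "rotation": [0, 0, 0], "hand": 60}]}}

```text
t: 1.93
tcp_pos: [566.3, -176.2, 130.2]
ee_rot: [-180.0, -0.1, 149.4]
contact_force: [-0.4, -0.0, -0.2]
opening: 82.6
grip_force: 0.0
```

```bash
python3 -c "
from h import *
plan([570,-167,43.5],150.3,1); print(arm.state()['joints'].round(0))
s=snapshot('top');cv2.imwrite('pics/t1.png',np.hstack([cv2.resize(s['pixels'][150:280,270:410],None,fx=2.8,fy=2.8,interpolation=2),cv2.resize(snapshot('scene')['pixels'][130:260,190:330],None,fx=2.8,fy=2.8,interpolation=2)]))"
```

```text
at [ 566.3 -176.2  130.2] [-1.800e+02 -1.000e-01  1.494e+02] F [-0.4 -0.  -0.2] open 82.6
slide [0.0015 0.0098 0.0867] rotz -0.87
[ 36.  33. -35. 100.  23.  54.  51.]
```

View pics/t1.png

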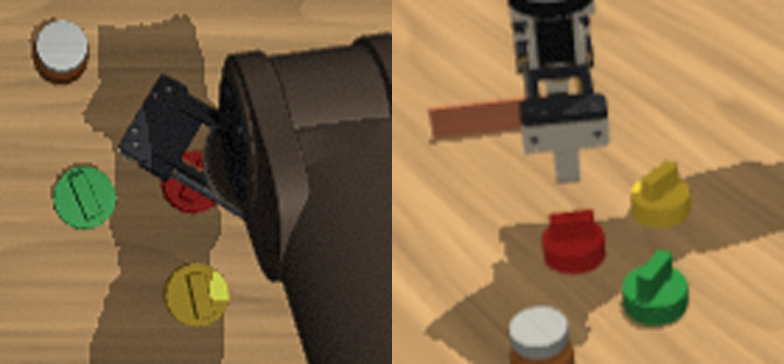

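The scene view (right half) shows the fingers just behind and above the red cap (cap at about (573,243) in the picture), consistent with the 10 mm correction. I'll correct, then descend.

{"api": "jog_arm", "payload": {"moves": [{"slide": [0.0015, 0.01, 0.03], "rotation": [0, 0, -0.9], "hand": 100}, {"slide": [0.0015, 0.01, 0.05], "rotation": [0, 0, -0.9], "hand": 100}, {"slide": [0.0015, 0.01, 0.06], "rotation": [0, 0, -0.9], "hand": 100}, {"slide": [0.0015, 0.01, 0.06], "rotation": [0, 0, -0.9], "hand": 100}, {"slide": [0.0015, 0.01, 0.06], "rotation": [0, 0, -0.9], "hand": 100}]}}

```text
t: 2.45
tcp_pos: [570.2, -167.3, 71.0]
ee_rot: [-180.0, -0.0, 150.4]
contact_force: [0.2, 0.2, 0.6]
opening: 56.0
grip_force: 0.0
```

{"api": "jog_arm", "payload": {"moves": [{"slide": [0, 0, 0], "rotation": [0, 0, 0], "hand": 100}, {"slide": [0, 0, 0], "rotation": [0, 0, 0], "hand": 100}]}}

```text
t: 2.62
tcp_pos: [571.3, -167.0, 72.1]
ee_rot: [180.0, 0.1, 150.4]
contact_force: [0.7, 0.2, 0.5]
opening: 55.6
grip_force: 0.0
```

```bash
python3 -c "
from h import *
plan([570,-167,43.5],150.3,1)"
```

```text
at [ 571.3 -167.    72.1] [1.800e+02 1.000e-01 1.504e+02] F [0.7 0.2 0.5] open 55.6
slide [ 0.0011 -0.0007  0.0286] rotz 0.14
```

{"api": "jog_arm", "payload": {"moves": [{"slide": [0.001, 0, 0.014], "rotation": [0, 0, 0], "hand": 100}, {"slide": [0.001, 0, 0.024], "rotation": [0, 0, 0], "hand": 100}, {"slide": [0.001, 0, 0.028], "rotation": [0, 0, 0], "hand": 100}, {"slide": [0.001, 0, 0.028], "rotation": [0, 0, 0], "hand": 100}, {"slide": [0.001, 0, 0.028], "rotation": [0, 0, 0], "hand": 100}]}}

```text
t: 3.03
tcp_pos: [569.7, -166.0, 42.8]
ee_rot: [-180.0, -0.0, 150.5]
contact_force: [-0.5, -0.8, 0.2]
opening: 55.5
grip_force: 0.0
```

{"api": "jog_arm", "payload": {"moves": [{"slide": [0, 0, 0], "rotation": [0, 0, 0], "hand": 255}, {"slide": [0, 0, 0], "rotation": [0, 0, 0], "hand": 255}, {"slide": [0, 0, 0], "rotation": [0, 0, 0], "hand": 255}, {"slide": [0, 0, 0], "rotation": [0, 0, 0], "hand": 255}, {"slide": [0, 0, 0], "rotation": [0, 0, 0], "hand": 255}], "force": 50}}

```text
t: 3.45
tcp_pos: [569.7, -166.1, 42.9]
ee_rot: [-180.0, 0.0, 150.5]
contact_force: [-0.2, 0.7, -0.7]
opening: 26.8
grip_force: 0.0
```

{"api": "jog_arm", "payload": {"moves": [{"slide": [0, 0, 0], "rotation": [0, 0, 0], "hand": 255}, {"slide": [0, 0, 0], "rotation": [0, 0, 0], "hand": 255}, {"slide": [0, 0, 0], "rotation": [0, 0, 0], "hand": 255}, {"slide": [0, 0, 0], "rotation": [0, 0, 0], "hand": 255}, {"slide": [0, 0, 0], "rotation": [0, 0, 0], "hand": 255}]}}

```text
t: 3.87
tcp_pos: [569.7, -166.1, 42.8]
ee_rot: [-180.0, 0.0, 150.5]
contact_force: [-0.4, 0.1, 0.7]
opening: 15.4
grip_force: 50.0
```

The bar is held (opening 15.4 mm, 50 N). With the rim at z=0 the TCP is at 42.8, so rim = TCP z − 42.8. Next I'll lift and carry it.

{"api": "jog_arm", "payload": {"moves": [{"slide": [0, 0, -0.02], "rotation": [0, 0, 0], "hand": 255}, {"slide": [0, 0, -0.055], "rotation": [0, 0, 0], "hand": 255}, {"slide": [0, 0, -0.09], "rotation": [0, 0, 0], "hand": 255}, {"slide": [0, 0, -0.13], "rotation": [0, 0, 0], "hand": 255}, {"slide": [0, 0, -0.16], "rotation": [0, 0, 0], "hand": 255}]}}

```text
t: 4.28
tcp_pos: [570.0, -165.7, 205.6]
ee_rot: [180.0, 0.1, 150.5]
contact_force: [0.8, -0.6, -1.1]
opening: 15.4
grip_force: 50.0
```

```bash
python3 -c "
from h import *
plan([553.8,196.5,218],157,2)"
```

```text
at [ 570.  -165.7  205.6] [1.800e+02 1.000e-01 1.505e+02] F [ 0.8 -0.6 -1.1] open 15.4
slide [ 0.0962  0.1537 -0.0062] rotz -3.24
slide [ 0.0873  0.1588 -0.0062] rotz -3.24
```

{"api": "jog_arm", "payload": {"moves": [{"slide": [0.019, 0.031, -0.008], "rotation": [0, 0, -3], "hand": 255}, {"slide": [0.038, 0.062, -0.016], "rotation": [0, 0, -3], "hand": 255}, {"slide": [0.057, 0.093, -0.016], "rotation": [0, 0, -3], "hand": 255}, {"slide": [0.076, 0.124, -0.016], "rotation": [0, 0, -3], "hand": 255}, {"slide": [0.096, 0.154, -0.016], "rotation": [0, 0, -3], "hand": 255}]}}

```text
t: 4.7
tcp_pos: [561.7, 16.8, 218.9]
ee_rot: [180.0, 0.0, 153.5]
contact_force: [0.2, -0.7, -1.1]
opening: 15.9
grip_force: 50.0
```

{"api": "jog_arm", "payload": {"moves": [{"slide": [0.02, 0.036, 0], "rotation": [0, 0, -3], "hand": 255}, {"slide": [0.04, 0.072, 0], "rotation": [0, 0, -3], "hand": 255}, {"slide": [0.06, 0.108, 0], "rotation": [0, 0, -3], "hand": 255}, {"slide": [0.076, 0.138, 0], "rotation": [0, 0, -3], "hand": 255}, {"slide": [0.076, 0.138, 0], "rotation": [0, 0, -3], "hand": 255}]}}

```text
t: 5.12
tcp_pos: [553.3, 182.0, 219.5]
ee_rot: [179.7, -0.1, 157.1]
contact_force: [-0.8, 0.4, -0.2]
opening: 15.8
grip_force: 50.0
```

{"api": "jog_arm", "payload": {"moves": [{"slide": [0, 0, 0], "rotation": [0, 0, 0], "hand": 255}, {"slide": [0, 0, 0], "rotation": [0, 0, 0], "hand": 255}, {"slide": [0, 0, 0], "rotation": [0, 0, 0], "hand": 255}]}}

```text
t: 5.37
tcp_pos: [555.8, 170.9, 218.3]
ee_rot: [-179.9, 0.0, 156.4]
contact_force: [1.1, -0.6, -0.8]
opening: 15.9
grip_force: 50.0
```

```bash
python3 -c "
from h import *
plan([553.8,196.5,218],157,1); print(arm.state()['joints'].round())
s=snapshot('top');t=snapshot('scene');np.savez('top1.npz',**s);np.savez('scene1.npz',**t)
cv2.imwrite('pics/t2.png',np.hstack([cv2.resize(s['pixels'][150:290,140:280],None,fx=2.8,fy=2.8,interpolation=2),cv2.resize(t['pixels'][190:330,290:430],None,fx=2.8,fy=2.8,interpolation=2)]))"
```

```text
at [555.8 170.9 218.3] [-179.9    0.   156.4] F [ 1.1 -0.6 -0.8] open 15.9
slide [0.0121 0.0226 0.0003] rotz -0.62
[  7.  28. -42.  96.  21.  64.  25.]
```

View pics/t2.png

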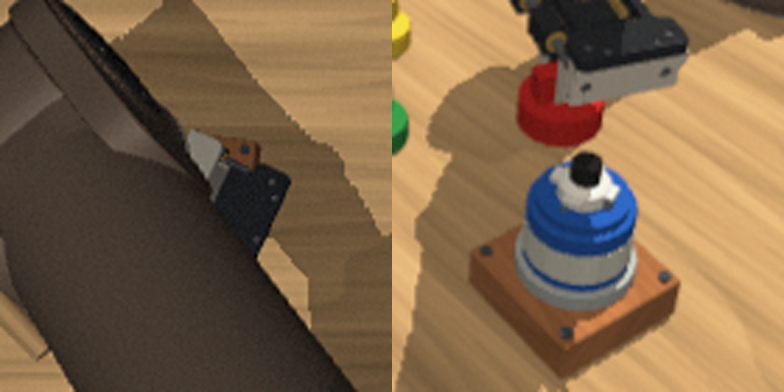

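The cap is held level in the gripper (scene crop about (559,105)) and stands short of the plunger at (586,165), as expected from the measured pose. I'll measure cap and canister in the same (scene) camera.

```bash
cat > m3.py <<'E'
from h import *
from scipy.optimize import least_squares
s=dict(np.load("scene1.npz")); P=cloud(s); hsv=cv2.cvtColor(s["pixels"],cv2.COLOR_BGR2HSV)
H,S,V=[hsv[...,i].astype(int) for i in range(3)]; v,u=np.indices(H.shape)
w=(u>290)&(u<430)&(v>190)&(v<330)
red=w&((H<6)|(H>174))&(S>170)&(v<245); q=P[red]; 
print("red z",np.percentile(q[:,2],[2,10,50,90,98]))
def cyl(q,r,x0): return least_squares(lambda c:np.hypot(q[:,0]-c[0],q[:,1]-c[1])-r,x0,loss="soft_l1",f_scale=1.0)
k=(q[:,2]>178)&(q[:,2]<197); f=cyl(q[k],31,[556,171]); print("cap axis",f.x,k.sum(),np.abs(f.fun).mean())
b=w&(H>100)&(H<125)&(S>120); q=P[b]; print("blue z",np.percentile(q[:,2],[2,10,50,90,98]))
d=np.hypot(q[:,0]-553.8,q[:,1]-196.5)
for lo in range(84,124,4):
    k=(q[:,2]>lo)&(q[:,2]<lo+4); print(lo,k.sum(),np.median(d[k]) if k.any() else 0)
def pl(q,r): 
    for zl,zh in((86,104),(104,117)):
        k=(q[:,2]>zl)&(q[:,2]<zh)
        f=least_squares(lambda c:np.hypot(q[k,0]-c[0],q[k,1]-c[1])-c[2],[554,196,40],loss="soft_l1"); print("can",zl,f.x,k.sum())
pl(q,0)
bk=w&(V<60)&(abs(u-500/2.8*0-499)<9)&(abs(v-250)<9); print(bk.sum())
bk=w&(V<60)&(abs(u-(290+586/2.8-140))<7)&(abs(v-(190+168/2.8))<7); q=P[bk]; print("plunger",len(q),np.median(q,0)); k=(q[:,2]>135)&(q[:,2]<150)
f=cyl(q[k],12,[554,196]); print(f.x,k.sum())
E
python3 m3.py
```

```text
red z [177.48491346 182.08446236 197.17747249 221.74964394 225.13785353]
cap axis [558.11905248 169.60601075] 241 1.3574707882872135
blue z [ 57.48099726  96.68602528 110.41866379 117.81791665 119.15951509]
84 0 0
88 0 0
92 14 43.81072591664241
96 42 43.9724178475184
100 51 44.25937731217955
104 87 43.059204555283124
108 144 39.523243840757424
112 89 35.12384420678882
116 255 31.99867981575932
120 2 30.973206593275478
can 86 [555.15353723 198.40192106  42.14041511] 107
can 104 [556.98452928 200.18271743  35.18738393] 421
0
plunger 104 [559.07486644 202.14268229 149.24088504]
[555.06202179 198.3782488 ] 74
```

```bash
python3 -c "
from h import *
plan([552.6,198.3,190],157,1)"
```

```text
at [555.9 170.9 218.5] [-180.     0.   156.3] F [ 0.4 -0.4 -0.8] open 15.7
slide [0.014  0.0238 0.0285] rotz -0.65
```

{"api": "jog_arm", "payload": {"moves": [{"slide": [0.007, 0.012, 0], "rotation": [0, 0, -0.7], "hand": 255}, {"slide": [0.014, 0.024, 0], "rotation": [0, 0, -0.7], "hand": 255}, {"slide": [0.014, 0.024, 0.01], "rotation": [0, 0, -0.7], "hand": 255}, {"slide": [0.014, 0.024, 0.028], "rotation": [0, 0, -0.7], "hand": 255}, {"slide": [0.014, 0.024, 0.028], "rotation": [0, 0, -0.7], "hand": 255}], "force": 60}}

```text
t: 5.88
tcp_pos: [550.9, 199.1, 187.5]
ee_rot: [-179.8, -0.2, 157.2]
contact_force: [-0.5, -1.1, -1.5]
opening: 15.4
grip_force: 60.0
```

{"api": "jog_arm", "payload": {"moves": [{"slide": [0, 0, 0], "rotation": [0, 0, 0], "hand": 255}, {"slide": [0, 0, 0], "rotation": [0, 0, 0], "hand": 255}, {"slide": [0, 0, 0], "rotation": [0, 0, 0], "hand": 255}]}}

```text
t: 6.13
tcp_pos: [552.7, 200.3, 191.4]
ee_rot: [180.0, 0.0, 157.2]
contact_force: [-0.4, -0.1, -0.6]
opening: 15.3
grip_force: 60.0
```

```bash
python3 -c "
from h import *
plan([552.6,198.3,178],157,1)
t=snapshot('scene');np.savez('scene1.npz',**t)
cv2.imwrite('pics/t3.png',cv2.resize(t['pixels'][210:310,300:430],None,fx=5,fy=5,interpolation=2))"
```

```text
at [552.7 200.3 191.4] [180.    0.  157.2] F [-0.4 -0.1 -0.6] open 15.3
slide [-0.0007 -0.0018  0.0134] rotz 0.18
```

View pics/t3.png

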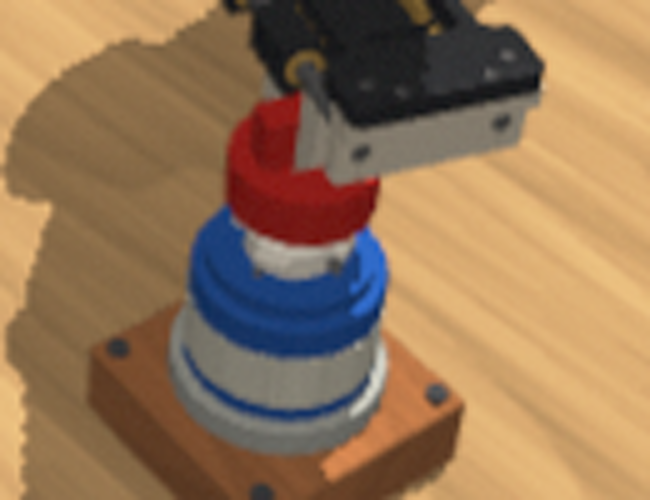

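The cap sits over the neck (cap spans crop columns 227–380, the blue shoulder 190–388), roughly coaxial. I'll check it numerically.

```bash
sed -i 's/(v<245)/(v<260)/; s/>178)&(q\[:,2\]<197)/>150)\&(q[:,2]<170)/; s/\[556,171\]/[553,199]/' m3.py; python3 m3.py | egrep "cap|can|red"
python3 - <<'E'
from h import *
# predicted image column centres of coaxial discs vs observed
s=dict(np.load("scene1.npz")); hsv=cv2.cvtColor(s["pixels"],cv2.COLOR_BGR2HSV); H,S=hsv[...,0].astype(int),hsv[...,1]
v,u=np.indices(H.shape); w=(u>330)&(u<382)&(v>225)&(v<285)
red=w&((H<6)|(H>174))&(S>170); blue=w&(H>100)&(H<125)&(S>120)
def edge(m,rows): return [(r,u[r][m[r]].min(),u[r][m[r]].max()) for r in rows]
a=np.arange(0,2*np.pi,.02)
def sil(c,r,z0,z1):
    pts=np.vstack([np.c_[c[0]+r*np.cos(a),c[1]+r*np.sin(a),0*a+z] for z in(z0,z1)])
    uv=cv2.projectPoints(pts,np.array(s["rvec"],float),np.array(s["tvec"],float),np.array(s["mtx"],float),None)[0][:,0]
    return uv
for name,m,c,r,z in(("cap",red,(552.7,200.3),31,(148.6,172.6)),("blue",blue,(553.8,196.5),42,(100,106))):
    uv=sil(c,r,*z); ys=np.nonzero(m.any(1))[0]
    cols=u[m]; print(name,"obs L/R",np.percentile(cols,[0.5,99.5]),"pred",uv[:,0].min(),uv[:,0].max(),"bottom obs",v[m].max(),"pred",uv[:,1].max())
for d in((3,0,0),(0,3,0)): print(d,(sil((553+d[0],198+d[1]),31,150,151)-sil((553,198),31,150,151)).mean(0))
E
```

```text
red z [151.2167653  155.11986913 170.22046912 193.76549215 197.87505082]
cap axis [554.80762683 199.31435971] 236 1.348221749980521
can 86 [555.85457137 199.13941432  41.36323188] 103
can 104 [557.85089433 200.85171738  34.43839278] 420
cap obs L/R [345.53 374.  ] pred 345.39892785586443 377.1299599540838 bottom obs 258 pred 258.53409424730916
blue obs L/R [338.32 376.  ] pred 337.0224272839527 376.92568356963386 bottom obs 284 pred 278.2511680281458
(3, 0, 0) [-1.00962749  0.6407788 ]
(0, 3, 0) [1.06856506 0.76765452]
  return _methods._mean(a, axis=axis, dtype=dtype,
  ret = um.true_divide(
```

{"api": "jog_arm", "payload": {"moves": [{"slide": [-0.0009, -0.0014, 0.004], "rotation": [0, 0, 0], "hand": 255}, {"slide": [-0.0009, -0.0014, 0.009], "rotation": [0, 0, 0], "hand": 255}, {"slide": [-0.0009, -0.0014, 0.013], "rotation": [0, 0, 0], "hand": 255}, {"slide": [-0.0009, -0.0014, 0.013], "rotation": [0, 0, 0], "hand": 255}, {"slide": [-0.0009, -0.0014, 0.013], "rotation": [0, 0, 0], "hand": 255}]}}

```text
t: 6.6
tcp_pos: [552.3, 198.5, 177.3]
ee_rot: [-180.0, -0.0, 157.2]
contact_force: [-0.2, -0.1, -1.3]
opening: 15.6
grip_force: 60.0
```

{"api": "jog_arm", "payload": {"moves": [{"slide": [0, 0, 0.001], "rotation": [0, 0, 0], "hand": 255}, {"slide": [0, 0, 0.002], "rotation": [0, 0, 0], "hand": 255}, {"slide": [0, 0, 0.003], "rotation": [0, 0, 0], "hand": 255}, {"slide": [0, 0, 0.003], "rotation": [0, 0, 0], "hand": 255}, {"slide": [0, 0, 0.003], "rotation": [0, 0, 0], "hand": 255}]}}

```text
t: 7.02
tcp_pos: [552.6, 198.7, 174.7]
ee_rot: [-180.0, 0.0, 157.2]
contact_force: [-0.7, 0.4, -0.8]
opening: 15.7
grip_force: 60.0
```

{"api": "jog_arm", "payload": {"moves": [{"slide": [0, 0, 0.001], "rotation": [0, 0, 0], "hand": 255}, {"slide": [0, 0, 0.002], "rotation": [0, 0, 0], "hand": 255}, {"slide": [0, 0, 0.003], "rotation": [0, 0, 0], "hand": 255}, {"slide": [0, 0, 0.003], "rotation": [0, 0, 0], "hand": 255}, {"slide": [0, 0, 0.003], "rotation": [0, 0, 0], "hand": 255}]}}

```text
t: 7.43
tcp_pos: [552.7, 198.7, 171.9]
ee_rot: [180.0, 0.0, 157.2]
contact_force: [-0.2, -0.2, 3.0]
opening: 15.5
grip_force: 60.0
```

{"api": "jog_arm", "payload": {"moves": [{"slide": [0, 0, 0.001], "rotation": [0, 0, 0], "hand": 255}, {"slide": [0, 0, 0.002], "rotation": [0, 0, 0], "hand": 255}, {"slide": [0, 0, 0.003], "rotation": [0, 0, 0], "hand": 255}, {"slide": [0, 0, 0.003], "rotation": [0, 0, 0], "hand": 255}, {"slide": [0, 0, 0.003], "rotation": [0, 0, 0], "hand": 255}]}}

```text
t: 7.85
tcp_pos: [552.7, 198.7, 168.8]
ee_rot: [180.0, 0.0, 157.2]
contact_force: [-0.9, -1.2, 6.3]
opening: 15.5
grip_force: 60.0
```

The force follows the spring law alone, so the cap is in the gaps. I'll go on down.

{"api": "jog_arm", "payload": {"moves": [{"slide": [0, 0, 0.001], "rotation": [0, 0, 0], "hand": 255}, {"slide": [0, 0, 0.002], "rotation": [0, 0, 0], "hand": 255}, {"slide": [0, 0, 0.003], "rotation": [0, 0, 0], "hand": 255}, {"slide": [0, 0, 0.004], "rotation": [0, 0, 0], "hand": 255}, {"slide": [0, 0, 0.004], "rotation": [0, 0, 0], "hand": 255}]}}

```text
t: 8.27
tcp_pos: [552.7, 198.7, 165.0]
ee_rot: [180.0, 0.0, 157.2]
contact_force: [-0.9, -0.7, 8.0]
opening: 15.7
grip_force: 60.0
```

{"api": "jog_arm", "payload": {"moves": [{"slide": [0, 0, 0.001], "rotation": [0, 0, 0], "hand": 255}, {"slide": [0, 0, 0.002], "rotation": [0, 0, 0], "hand": 255}, {"slide": [0, 0, 0.0025], "rotation": [0, 0, 0], "hand": 255}, {"slide": [0, 0, 0.0025], "rotation": [0, 0, 0], "hand": 255}, {"slide": [0, 0, 0.0025], "rotation": [0, 0, 0], "hand": 255}]}}

```text
t: 8.68
tcp_pos: [552.7, 198.8, 162.8]
ee_rot: [180.0, 0.0, 157.2]
contact_force: [-3.4, -1.0, 9.9]
opening: 16.1
grip_force: 60.0
```

{"api": "jog_arm", "payload": {"moves": [{"slide": [0, 0, 0.001], "rotation": [0, 0, 0], "hand": 255}, {"slide": [0, 0, 0.001], "rotation": [0, 0, 0], "hand": 255}, {"slide": [0, 0, 0.001], "rotation": [0, 0, 0], "hand": 255}]}}

```text
t: 8.93
tcp_pos: [552.7, 198.7, 161.8]
ee_rot: [180.0, 0.0, 157.2]
contact_force: [-1.9, -2.1, 9.9]
opening: 16.0
grip_force: 60.0
```

{"api": "jog_arm", "payload": {"moves": [{"slide": [0, 0, 0], "rotation": [0, 0, 4], "hand": 255}, {"slide": [0, 0, 0], "rotation": [0, 0, 8], "hand": 255}, {"slide": [0, 0, 0], "rotation": [0, 0, 12], "hand": 255}, {"slide": [0, 0, 0], "rotation": [0, 0, 15], "hand": 255}, {"slide": [0, 0, 0], "rotation": [0, 0, 15], "hand": 255}]}}

```text
t: 9.35
tcp_pos: [553.4, 199.3, 162.3]
ee_rot: [179.9, 0.1, 142.0]
contact_force: [-0.7, 0.6, 10.4]
opening: 15.5
grip_force: 60.0
```

```bash
python3 -c "
from h import *
s=arm.state();print(s['contact_force'],s['moment'],s['ee_rot'],s['tcp_pos'])"
```

```text
[-0.69756502  0.59146863 10.35034383] [ 0.06093635  0.0075822  -0.02955956] [1.79874228e+02 7.08631162e-02 1.41997964e+02] [553.39467565 199.31213786 162.31318853]
```

Turning freely; I'll continue in small steps and watch the moment.

{"api": "jog_arm", "payload": {"moves": [{"slide": [0, 0, 0], "rotation": [0, 0, 4], "hand": 255}, {"slide": [0, 0, 0], "rotation": [0, 0, 8], "hand": 255}, {"slide": [0, 0, 0], "rotation": [0, 0, 10], "hand": 255}, {"slide": [0, 0, 0], "rotation": [0, 0, 10], "hand": 255}]}}

```text
t: 9.68
tcp_pos: [553.5, 199.4, 162.4]
ee_rot: [179.8, 0.1, 132.1]
contact_force: [-0.2, -0.2, 10.5]
opening: 15.5
grip_force: 60.0
```

```bash
python3 -c "
from h import *
s=arm.state();print(s['contact_force'],s['moment'],s['ee_rot'],s['tcp_pos'])"
```

```text
[-0.23120615 -0.19424188 10.45020099] [ 0.05495006 -0.10354476 -0.03539251] [1.79846630e+02 5.11485739e-02 1.32059232e+02] [553.52949459 199.39909207 162.35633406]
```

{"api": "jog_arm", "payload": {"moves": [{"slide": [0, 0, 0], "rotation": [0, 0, 4], "hand": 255}, {"slide": [0, 0, 0], "rotation": [0, 0, 8], "hand": 255}, {"slide": [0, 0, 0], "rotation": [0, 0, 10], "hand": 255}, {"slide": [0, 0, 0], "rotation": [0, 0, 10], "hand": 255}]}}

```text
t: 10.02
tcp_pos: [553.5, 199.4, 162.4]
ee_rot: [179.8, 0.0, 122.1]
contact_force: [-0.0, 0.1, 9.7]
opening: 15.7
grip_force: 60.0
```

```bash
python3 -c "
from h import *
s=arm.state();print(s['contact_force'],s['moment'],s['ee_rot'],s['tcp_pos'])"
```

```text
[-0.01526814  0.05874406  9.73884319] [ 0.07600828 -0.11261201 -0.03872857] [1.79837456e+02 2.41988473e-02 1.22060078e+02] [553.5424175  199.40383777 162.35102191]
```

{"api": "jog_arm", "payload": {"moves": [{"slide": [0, 0, 0], "rotation": [0, 0, 4], "hand": 255}, {"slide": [0, 0, 0], "rotation": [0, 0, 7], "hand": 255}, {"slide": [0, 0, 0], "rotation": [0, 0, 8], "hand": 255}, {"slide": [0, 0, 0], "rotation": [0, 0, 8], "hand": 255}]}}

```text
t: 10.35
tcp_pos: [553.6, 199.9, 162.3]
ee_rot: [179.8, -0.0, 114.2]
contact_force: [0.1, 0.4, 8.7]
opening: 15.4
grip_force: 60.0
```

```bash
python3 -c "
from h import *
s=arm.state();print(s['contact_force'],s['moment'],s['ee_rot'],s['tcp_pos'])"
```

```text
[0.05793234 0.4397726  8.73682256] [ 0.29045822 -0.21139585  0.14917817] [ 1.79806170e+02 -2.51754834e-02  1.14160836e+02] [553.61908804 199.86394687 162.32940451]
```

The stop is met (Mz 0.15 N·m after 43°). I'll ease up until the lugs bear, then release.

{"api": "jog_arm", "payload": {"moves": [{"slide": [0, 0, -0.001], "rotation": [0, 0, 0], "hand": 255}, {"slide": [0, 0, -0.002], "rotation": [0, 0, 0], "hand": 255}, {"slide": [0, 0, -0.003], "rotation": [0, 0, 0], "hand": 255}, {"slide": [0, 0, -0.003], "rotation": [0, 0, 0], "hand": 255}, {"slide": [0, 0, -0.003], "rotation": [0, 0, 0], "hand": 255}]}}

```text
t: 10.77
tcp_pos: [553.6, 199.8, 164.5]
ee_rot: [179.8, -0.1, 114.2]
contact_force: [4.4, 3.7, -0.0]
opening: 15.9
grip_force: 60.0
```

```bash
python3 -c "
from h import *
s=arm.state();print(s['contact_force'],s['moment'],s['ee_rot'],s['tcp_pos'])"
```

```text
[ 4.38626594  3.66861172 -0.00994326] [ 0.88101522 -1.04141445  0.17967633] [ 1.79834553e+02 -5.76176514e-02  1.14230820e+02] [553.59162404 199.82489946 164.47551289]
```

The force is down to zero with the rim still at about 3 mm, so the lugs hold the spring. Releasing.

{"api": "jog_arm", "payload": {"moves": [{"slide": [0, 0, 0], "rotation": [0, 0, 0], "hand": 120}, {"slide": [0, 0, 0], "rotation": [0, 0, 0], "hand": 120}, {"slide": [0, 0, 0], "rotation": [0, 0, 0], "hand": 120}, {"slide": [0, 0, 0], "rotation": [0, 0, 0], "hand": 120}, {"slide": [0, 0, 0], "rotation": [0, 0, 0], "hand": 120}]}}

```text
t: 11.18
tcp_pos: [552.3, 198.3, 163.9]
ee_rot: [-179.9, 0.0, 114.2]
contact_force: [-0.3, 0.4, -0.2]
opening: 44.0
grip_force: 0.0
```

{"api": "jog_arm", "payload": {"moves": [{"slide": [0, 0, 0], "rotation": [0, 0, 0], "hand": 120}, {"slide": [0, 0, -0.01], "rotation": [0, 0, 0], "hand": 120}, {"slide": [0, 0, -0.03], "rotation": [0, 0, 0], "hand": 120}, {"slide": [0, 0, -0.06], "rotation": [0, 0, 0], "hand": 120}, {"slide": [0, 0, -0.09], "rotation": [0, 0, 0], "hand": 120}]}}

```text
t: 11.6
tcp_pos: [552.0, 198.5, 255.5]
ee_rot: [-179.9, -0.0, 114.2]
contact_force: [-0.5, -0.4, -0.1]
opening: 48.5
grip_force: 0.0
```

{"api": "jog_arm", "payload": {"moves": [{"slide": [0, 0, -0.03], "rotation": [0, 0, 0], "hand": 120}, {"slide": [0, 0, -0.03], "rotation": [0, 0, 0], "hand": 120}, {"slide": [0, 0, -0.03], "rotation": [0, 0, 0], "hand": 120}, {"slide": [0, 0, -0.03], "rotation": [0, 0, 0], "hand": 120}]}}

```text
t: 11.93
tcp_pos: [552.4, 198.4, 284.3]
ee_rot: [-180.0, 0.0, 114.2]
contact_force: [-0.1, 0.4, 0.6]
opening: 48.4
grip_force: 0.0
```

```bash
python3 -c "
from h import *
print(arm.state()['tcp_pos'],arm.state()['contact_force'])
t=snapshot('scene');np.savez('scene2.npz',**t); P=cloud(t)
h=cv2.cvtColor(t['pixels'],cv2.COLOR_BGR2HSV).astype(int); m=((h[...,0]<6)|(h[...,0]>174))&(h[...,1]>170); m[:215]=0;m[290:]=0;m[:,:325]=0;m[:,390:]=0
z=P[m][:,2]; print(m.sum(),np.percentile(z,[1,5,50,95,99]),np.histogram(z,np.arange(110,175,3)))
cv2.imwrite('pics/t4.png',cv2.resize(t['pixels'][190:310,290:440],None,fx=5,fy=5,interpolation=2))"
```

```text
[552.3598245  198.44236254 284.30098401] [-0.0642118   0.37631469  0.64266865]
749 [123.08750137 127.22281692 144.61756826 170.250194   171.21705009] (array([  0,   0,   0,   1,  23,  20,  32,  32,  27,  34,  72, 199,  36,
        27,  18,  29,  20,  29,  24,  77,  47]), array([110, 113, 116, 119, 122, 125, 128, 131, 134, 137, 140, 143, 146,
       149, 152, 155, 158, 161, 164, 167, 170, 173]))
```

View pics/t4.png

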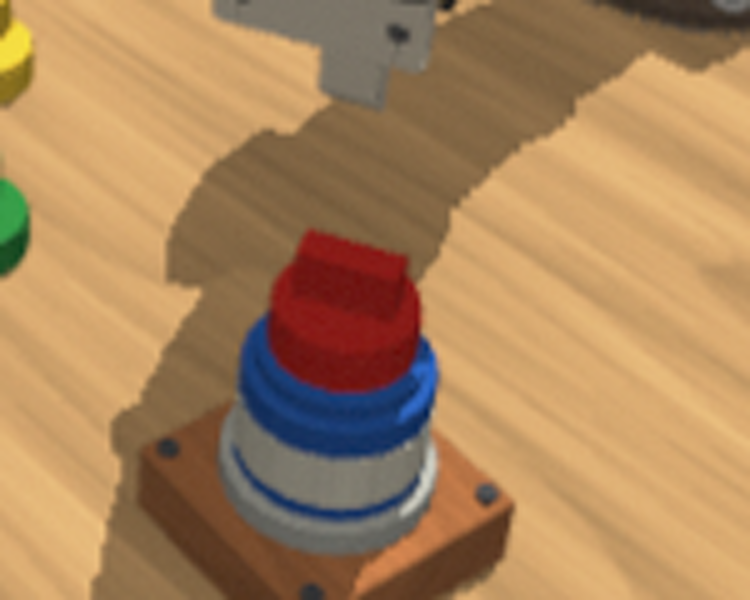

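The cap sits level on the shoulder (crop about (345,320)) with the gripper well clear. Its deck is at about 145, so the rim is about 3 mm above the shoulder: locked. I'll hand in.

```bash
python3 -c "
from h import *
print(workorder.hand_in())"
```

```text
the job is handed in; nothing more can be done
None
```

The red cap is locked on the canister: it turned about 43° clockwise to the stop, stays down on its own about 3 mm above the shoulder, and the job was handed in at about 12 s, with no verdict returned.

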